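# Lock the curing unit down and hold its service flap at the pointer

## Robot

A 6-joint arm with a two-finger parallel gripper is mounted at the origin on the work surface. World frame = base frame: x ahead of the robot, y to its left, z up, the work surface at z = 0. Lengths are in m, angles in rad, forces in N, time in s.
With the tool pointing down it reaches from about 0.275 to 0.85 m from the base axis. Payload 19 kg.
Tool frame: the origin (TCP) lies on the centre line of the jaws, within the pads' length; the fingertips stand 25 mm ahead of it and the grasp point (between the pads) lies 6 mm ahead of it; z points along the fingers, y is the direction in which the jaws open and shut (so a half turn about z gives the same grasp; the last joint's range is limited). The gripper opens to 85 mm and grips with 20 to 120 N. Pads are 22 mm wide; open, the fingers measure 114 mm over their backs; the gripper's body (76 mm by 85 mm) begins 54 mm behind the grasp point. The pads swing forward as they close: fully open they stand 13 mm farther back than shut.
Start: joints at [1.056, 0.15, 1.437, -0, 1.554, -0.134], TCP at [0.214, 0.534, 0.256] pointing down, gripper open.
Joint ranges: [-2.8, 2.8], [-0.68, 2.1], [0.12, 2.68], [-1.39, 4.53], [0.16, 2.79], [-2.81, 2.81]. Speed limits (rad/s): [1.89, 1.89, 2.22, 3.01, 3.01, 3.01].

## Interface

Orientations are given as [roll, pitch, yaw] about the fixed x, y, z axes, in that order (R = Rz(yaw) Ry(pitch) Rx(roll)).
In Python, from station import monitor, cams, job gives the robot as it stands. The module is installed in compiled form; this text tells all that it offers.
- The arm moves only by the tool step_arm, never from a script. Its argument "increments" is one flat list of numbers, 5 for each row, row after row: the shift along the tool's x, y, z each as a share of 40 mm, from -1 to 1, then the turn about the tool's z as a share of pi/2 rad, from -1 to 1, then the opening, from 0 (shut) to 1 (fully open). In form: [x, y, z, turn, fingers, x, y, z, turn, fingers, ...]. A call has 1 to 20 rows; each row shifts and turns the commanded pose from where the row before left it, along the tool's axes as they then stand; what a row does not reach is not made up. A row lasts 1/10 s, in which the tool goes at most 50 mm and 8.59 degrees, less where a joint would pass 70% of its speed; a pose out of reach is approached as far as the arm can. A call with a number of a shift or a turn outside -1 to 1 is refused whole. A call with a gripper value outside its range is refused whole. The fingers move at their own pace and stop on an object; "grip_force" is the grip in N (left out, the last holds). Time passes only in rows, so rows that do not move let the fingers close. It gives the time, the measured TCP pose, the force and the opening at its end, in the units of the state.
- monitor.get_obs(): the state, without advancing time (a new reading comes with each control period).
- cams.capture(name): name is "side" or "top" or "wrist"; returns the picture (420x560x3 uint8, blue, green, red); there is no depth.
- cams.calibration(name): a dict with "mtx" (3x3 intrinsics, pixels), "k1" (the pictures are not rectified: a ray, as slopes to the right and down, at radius r is drawn at 1 + k1 r^2 times it, then the intrinsics apply), "T" (4x4, takes a point from camera to world coordinates). Camera axes: x right, y up, looking along -z (the intrinsics and any distortion apply to the point x, -y, -z); pixel columns grow to the right and rows downward; lengths in m; the calibration is good to about 2 mm. A picture is of the moment at which its call begins: read the wrist's pose just before it. calibration takes no time and is no camera call; for the wrist camera it gives the pose at the moment of the call.
- job.job_done(): hands the job in, once; it reports no verdict.
The state is a dict: "clock": time; "joint_positions": joint angles; "qvel": joint speeds; "joint_efforts": joint torques, N m; "position": TCP position; "eef_rot": TCP orientation; "contact_force": force on the tool from outside, world axes, zero at the start; "moment": the same for the moment, N m; "grip_width": finger opening in m.
Only numpy, scipy, OpenCV 4.12 (cv2) and the standard library are available. Lean on these libraries where they do the work, as an engineer would, in place of code of your own. Each camera call takes 0.05 s, during which the arm holds its last target. There are 200 camera calls.

## Task

Get the nail-curing unit ready for a look at its tubes: first, with the flap still shut, swing the hook beside it all the way into the catch on its side wall so that the unit is locked to its plate. Then raise the service flap on top by its bow handle until it lies in line with the angle pointer on the other side, and finish while still holding it there. Leave the pointer's setting and the lotion bottle, the jar and the tumbler alone.

Things in the scene. Friction and masses are not known exactly. Their poses are not given: they have to be found in the camera images.
- unit: The fixed white curing unit (200 deep, 240 wide, top at 100 mm above the table) with its aluminium docking plate (12 mm thick), all one piece. Origin on the table under the unit: housing from x -80 (front, with the hand opening) to +120, y -120 to +120. The plate reaches to y +250 and carries the hook. Axes: z up, -x is its front, which faces the robot turned by up to 0.3 rad. Hook and catch are on the +y side, the pointer with its quadrant arc (radius 150) on the -y side.
- hook (a joint): Flat steel hook arm, 85 mm long, 12 wide, 10 thick (35 to 45 mm above the table), that swings level about an upright post at unit (0, 215). 0 = home against the stop in the catch, arm pointing from the post to the housing (unit -y); grows as it swings open toward the unit's front, to 1.5 (arm pointing to unit -x). Starts open at 0.7 to 1.4. It moves with little effort (about 0.7 N at the knob) and stays where it is left.
- hook_knob (a point): Grip centre of the black upright knob on the hook arm, 75 mm above the table: round, 16 mm in diameter, from the arm's top (45 mm) up to 86 mm above the table, 45 mm from the pivot. When the hook is home the knob stands 50 mm from the housing wall; the catch reaches 25 mm out from the wall and is 53 mm high. Axes as the hook: its -y points from the pivot along the arm.
- hook_pivot (a point): Point on the hook's upright pivot axis, 75 mm above the table.
- flap (a joint): Service flap on top of the unit: white plate 232 wide, 8 thick, reaching from 5 to 165 mm from its hinge. 0 = shut, lying level; grows as its front edge rises, to 1.4 at the stop. It weighs 0.3 to 0.65 kg and falls shut when let go.
- flap_bar (a point): Middle of the steel bow handle's cross bar: round, 10 mm in diameter, 110 mm long along the unit's y, lying in the plane of the flap 210 mm from the hinge line, in front of the housing with free space below. 40 mm clear between the bar and the flap's edge, so enter from above with the fingers opened to only about 30 mm, one on each side of the bar. The bar can turn between the fingers as the flap rises. Axes as the flap: -x points from the hinge to the bar.
- flap_hinge (a point): Middle of the flap's hinge line, which runs along the unit's y, at unit x +85, 104 mm above the table.
- pointer (a joint): Bright metal pointer bar on the hinge line of the flap, beyond the unit's -y side wall (25 mm outside the flap's edge), with a ball at its tip; it shows the wanted flap angle and reads on the same scale as the flap: 0 level, growing as the tip rises. Set between 0.6 and 1.1, held by friction; must not be moved.
- pointer_tip (a point): Centre of the pointer's 18 mm tip ball, 205 mm from the hinge line, 140 mm to the unit's -y of its middle. Axes as the pointer: -x points from the hinge line to the tip.
- lotion: Loose white bottle, 40 in diameter, about 130 high, beyond the hook on its side. Origin at the centre of its underside.
- jar: Loose low white jar, 48 in diameter, 36 high, on the pointer's side. Origin at the centre of its underside.
- tumbler: Loose steel tumbler, 72 in diameter, 95 high, on the pointer's side, farther back. Origin at the centre of its underside.

How it is judged:
By the outcome, as a careful person would: the job done as asked, in the order asked, and still so for the second after the job is handed in, while the arm keeps its last pose, push and grip.
It also fails if it takes over 54 s, if anything falls off the work surface, if the arm or the gripper's body presses on something with over 40 N, if the wrist force passes 120 N, or if a joint passes its speed limit or range.

## Working session

There is one attempt and no reset: what is moved stays moved. The work goes in short steps, Python scripts to look and compute and a tool call to move; the robot and the scene stay as the last step left them, time stands still between calls to the robot, and variables do not carry over. Pictures are saved under pics/ and viewed, about 8 in all and at most 12, crops included, and the job is handed in when it is done.

Besides the shell and the picture viewer there is one more tool, called as name(argument=value, ...) on one line, values as JSON. step_arm: Moves the arm, as the interface text tells. Its arguments: {"type":"object","properties":{"increments":{"type":"array"},"grip_force":{"type":"number"}},"required":["increments"]}

```bash
mkdir -p pics; python3 - <<'E'
from station import monitor,cams
import cv2
o=monitor.get_obs();print({k:o[k] for k in('clock','position','eef_rot','grip_width','contact_force')})
for n in('side','top'):
    c=cams.calibration(n);print(n,c)
    im=cams.capture(n);cv2.imwrite(f'pics/{n}0.png',im)
E
```

```text
{'clock': 0.0, 'position': array([0.21362344, 0.53362929, 0.25566056]), 'eef_rot': array([-3.14037742e+00, -1.87620923e-04,  2.76078285e+00]), 'grip_width': 0.0855625386073055, 'contact_force': array([-0.63893206,  0.20375375, -0.11940422])}
side {'mtx': array([[488.67866494,   0.        , 287.93883988],
       [  0.        , 488.67866494, 208.71635181],
       [  0.        ,   0.        ,   1.        ]]), 'k1': -0.07811650761077993, 'T': array([[ 0.93804457,  0.16324213, -0.30565403,  0.19015549],
       [-0.34583074,  0.49642886, -0.79621573, -1.02889265],
       [ 0.02175953,  0.8525904 ,  0.52212655,  0.73779006],
       [ 0.        ,  0.        ,  0.        ,  1.        ]])}
top {'mtx': array([[460.21651093,   0.        , 277.45525569],
       [  0.        , 460.21651093, 213.40118881],
       [  0.        ,   0.        ,   1.        ]]), 'k1': -0.03065533277574783, 'T': array([[-0.00515525,  0.99536243, -0.09605754,  0.46891004],
       [-0.99996621, -0.00574643, -0.00587891, -0.0011967 ],
       [-0.00640363,  0.09602399,  0.99535842,  1.15507387],
       [ 0.        ,  0.        ,  0.        ,  1.        ]])}
```

View pics/top0.png

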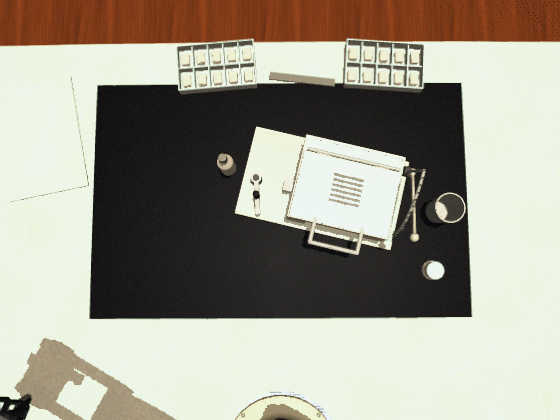

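View pics/side0.png

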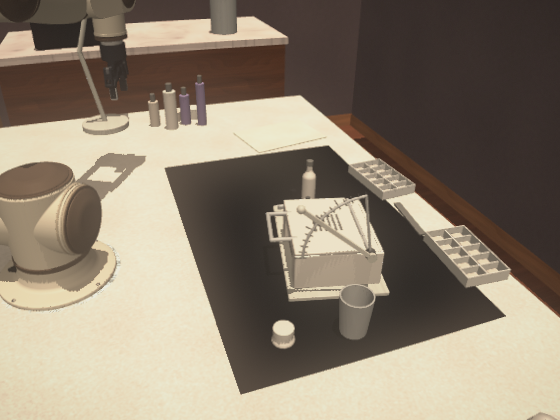

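The top view shows the unit around (345,190), the hook around (257,190), and the pointer with its ball at about (414,238). The side view shows the ball at about (301,210). I'll enlarge both.

```bash
python3 - <<'E'
import cv2
a=cv2.imread('pics/top0.png')[118:268,230:430];cv2.imwrite('pics/topc.png',cv2.resize(a,None,fx=4,fy=4,interpolation=cv2.INTER_CUBIC))
a=cv2.imread('pics/side0.png')[180:310,250:400];cv2.imwrite('pics/sidec.png',cv2.resize(a,None,fx=4,fy=4,interpolation=cv2.INTER_CUBIC))
E
```

```text
(no output)
```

View pics/topc.png

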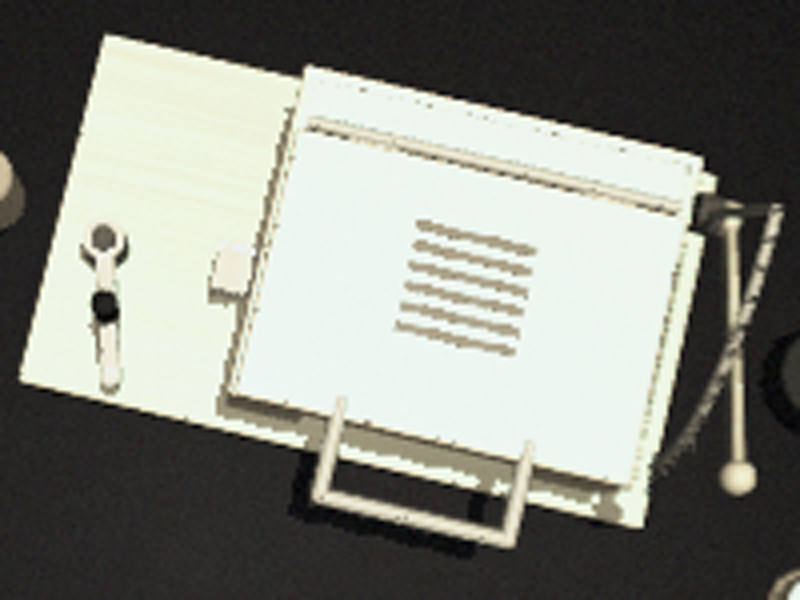

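View pics/sidec.png

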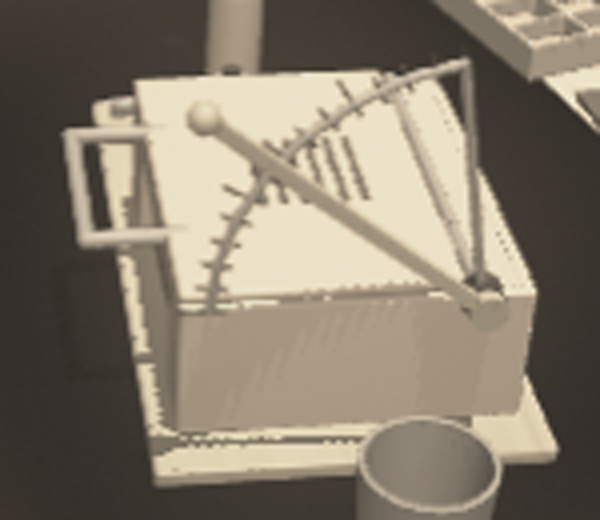

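```bash
cat > h.py <<'E'
import numpy as np
from station import cams
def proj(n,P,c=None):
    c=c or cams.calibration(n);T=c['T'];p=np.linalg.inv(T)@np.r_[P,1]
    s=np.array([p[0],-p[1]])/-p[2];s=s*(1+c['k1']*(s@s));m=c['mtx']
    return np.array([m[0,0]*s[0]+m[0,2],m[1,1]*s[1]+m[1,2]])
def U(q,p):
    c,s=np.cos(q[2]),np.sin(q[2]);return np.array([q[0]+c*p[0]-s*p[1],q[1]+s*p[0]+c*p[1],p[2]])
def barpt(a,y=0,r=.21): return [.085-r*np.cos(a),y,.104+r*np.sin(a)]
def knob(h,z=.086,r=.045): return [-r*np.sin(h),.215-r*np.cos(h),z]
E
cat > fit.py <<'E'
from h import *
from scipy.optimize import least_squares
C={n:cams.calibration(n) for n in('side','top')}
O={'top':(230,118),'side':(250,180)}
f=lambda P:(lambda q:P)
D=[('top',232,393,f([-.08,.116,.108])),('top',628,484,f([-.08,-.116,.108])),('top',416,519,f(barpt(0))),
('top',103,238,f([0,.215,.05])),('top',104,302,lambda q:knob(q[4])),('top',110,384,lambda q:knob(q[4],.045,.083)),('top',738,478,lambda q:barpt(q[3],-.14,.205)),
('top',307,66,f([.12,.12,.1])),('top',703,157,f([.12,-.12,.1])),
('side',205,117,lambda q:barpt(q[3],-.14,.205)),('side',80,187,f(barpt(0))),('side',534,293,f([.12,-.12,.1])),
('side',178,308,f([-.08,-.12,.1])),('side',136,82,f([-.08,.116,.108])),('side',180,430,f([-.08,-.12,.012]))]
def px(d): return np.array([(d[1]+.5)/4-.5+O[d[0]][0],(d[2]+.5)/4-.5+O[d[0]][1]])
F=lambda q:np.concatenate([proj(d[0],U(q,d[3](q)),C[d[0]])-px(d) for d in D])
r=least_squares(F,[.6,-.15,-.2,.8,1.1],loss='soft_l1');q=r.x
print(q.round(4));print(F(q).reshape(-1,2).round(1).tolist())
for k,p in dict(pivot=[0,.215,.075],knob=knob(q[4],.075),knobhome=knob(0,.075),bar=barpt(0),hinge=barpt(0,r=0),barend=barpt(q[3]),catch=[0,.13,.05]).items(): print(k,U(q,p).round(4))
E
python3 fit.py
```

```text
[ 0.6138 -0.1505 -0.2379  0.6847  1.2863]
[[0.3, 0.3], [0.6, 1.0], [-0.7, -0.2], [0.1, 0.0], [-0.1, 0.3], [0.0, -2.4], [-0.1, -0.3], [-0.7, -0.7], [0.5, -0.2], [-0.1, 0.2], [-0.6, -0.5], [1.3, -0.6], [0.3, 0.6], [-0.7, -1.3], [-1.3, 1.3]]
pivot [0.6644 0.0584 0.075 ]
knob [0.6195 0.0563 0.075 ]
knobhome [0.6538 0.0147 0.075 ]
bar [ 0.4923 -0.121   0.104 ]
hinge [ 0.6964 -0.1705  0.104 ]
barend [ 0.5383 -0.1322  0.2368]
catch [ 0.6444 -0.0242  0.05  ]
```

step_arm(increments=[0,0,0,0.091,0.47,0,0,0,0.091,0.47,0,0,0,0.091,0.47,0,0,0,0.091,0.47,0,0,0,0.091,0.47,0,0,0,0.091,0.47,0,0,0,0.091,0.47,0,0,0,0.091,0.47,0,0,0,0.091,0.47,0,0,0,0.091,0.47], grip_force=25)

```text
clock: 1.1
position: [0.2136, 0.5337, 0.2559]
eef_rot: [-3.141, 0.001, 1.325]
contact_force: [0.2, -0.0, -1.1]
grip_width: 0.0402
```

```bash
cat >> h.py <<'E'
from scipy.spatial.transform import Rotation as Ro
def go(P,grasp=True):
    from station import monitor
    o=monitor.get_obs();R=Ro.from_euler('xyz',o['eef_rot']).as_matrix()
    p=o['position']+(R[:,2]*.006 if grasp else 0)
    d=R.T@(np.array(P)-p);print('t',round(o['clock'],2),'rot',o['eef_rot'].round(3),'grasp',p.round(4),'tool-mm',(d*1e3).round(1),'shares',(d/.04).round(3),'F',o['contact_force'].round(1),'w',round(o['grip_width'],4))
Q=[.6138,-.1505,-.2379,.6847,1.2863]
E
python3 - <<'E'
from h import *
go(U(Q,knob(Q[4],.16)));go(U(Q,knob(Q[4],.073)))
c=cams.calibration('top')
E
```

```text
t 1.1 rot [-3.141e+00  1.000e-03  1.325e+00] grasp [0.2136 0.5337 0.2499] tool-mm [-364.4  509.7   90.1] shares [-9.111 12.742  2.252] F [ 0.2 -0.  -1.1] w 0.0402
t 1.1 rot [-3.141e+00  1.000e-03  1.325e+00] grasp [0.2136 0.5337 0.2499] tool-mm [-364.4  509.7  177.1] shares [-9.109 12.742  4.427] F [ 0.2 -0.  -1.1] w 0.0402
```

step_arm(increments=[-0.569,0.796,0,0,0.47,-0.569,0.796,0,0,0.47,-0.569,0.796,0,0,0.47,-0.569,0.796,0,0,0.47,-0.569,0.796,0,0,0.47,-0.569,0.796,0,0,0.47,-0.569,0.796,0,0,0.47,-0.569,0.796,0,0,0.47,-0.569,0.796,0,0,0.47,-0.569,0.796,0,0,0.47,-0.569,0.796,0,0,0.47,-0.569,0.796,0,0,0.47,-0.569,0.796,0,0,0.47,-0.569,0.796,0,0,0.47,-0.569,0.796,0,0,0.47,-0.569,0.796,0,0,0.47,0,0,0.75,0,0.47,0,0,0.75,0,0.47,0,0,0.75,0,0.47,0,0,0,0,0.47])

```text
clock: 3.1
position: [0.6205, 0.0591, 0.162]
eef_rot: [-3.135, 0.002, 1.331]
contact_force: [-0.3, 0.8, -0.1]
grip_width: 0.0399
```

```bash
python3 - <<'E'
from h import *
import cv2
go(U(Q,knob(Q[4],.073)))
im=cams.capture('wrist');c=cams.calibration('wrist')
for p in (knob(Q[4]),[0,.215,.05]): print(proj('wrist',U(Q,p),c))
cv2.imwrite('pics/w1.png',im)
E
```

```text
t 3.1 rot [-3.135e+00  2.000e-03  1.331e+00] grasp [0.6205 0.0591 0.156 ] tool-mm [-2.8  0.3 83. ] shares [-0.069  0.007  2.075] F [-0.3  0.8 -0.1] w 0.0399
[276.87175638 237.47188837]
[344.3041784 199.6111278]
```

View pics/w1.png

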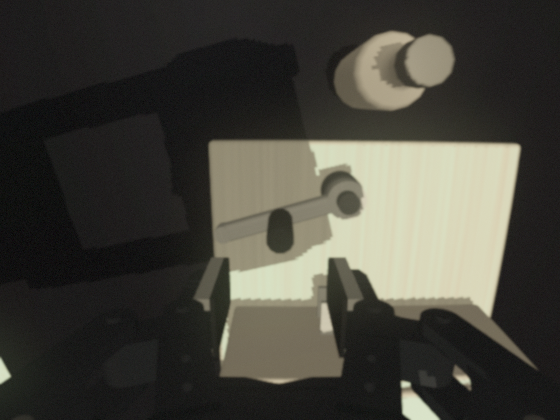

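The wrist view shows the knob top at about (280,238), predicted (277,237). The post is at (347,202), predicted (344,200). The fit holds, so I'll descend and grip.

step_arm(increments=[-0.07,0.02,0.5,0,0.47,0,0,0.5,0,0.47,0,0,0.5,0,0.47,0,0,0.4,0,0.47,0,0,0.17,0,0.47,0,0,0,0,0.47,0,0,0,0,0,0,0,0,0,0,0,0,0,0,0,0,0,0,0,0], grip_force=25)

```text
clock: 4.15
position: [0.6205, 0.0564, 0.0846]
eef_rot: [-3.138, 0.001, 1.332]
contact_force: [-25.0, -0.7, 16.5]
grip_width: 0.015
```

```bash
python3 - <<'E'
from h import *
go(U(Q,knob(0,.073)))
# arc waypoints as tool increments
yaw=1.333;R=Ro.from_euler('xyz',[np.pi,0,yaw]).as_matrix()
H=np.r_[np.linspace(Q[4],0,13)];P=np.array([U(Q,knob(h,.073)) for h in H])
print((np.diff(P,axis=0)@R/.04).round(3).tolist())
E
```

```text
t 4.15 rot [-3.138e+00  1.000e-03  1.332e+00] grasp [0.6205 0.0564 0.0786] tool-mm [-32.6  42.3   5.5] shares [-0.815  1.059  0.138] F [-25.   -0.7  16.5] w 0.015
[[-0.114, 0.04, 0.0], [-0.109, 0.052, 0.0], [-0.103, 0.063, 0.0], [-0.095, 0.074, 0.0], [-0.087, 0.084, 0.0], [-0.077, 0.092, 0.0], [-0.067, 0.1, 0.0], [-0.056, 0.107, 0.0], [-0.044, 0.112, 0.0], [-0.032, 0.116, 0.0], [-0.019, 0.119, 0.0], [-0.006, 0.12, 0.0]]
```

step_arm(increments=[0,-0.03,-0.13,0,0,0,0,0,0,0])

```text
clock: 4.35
position: [0.6202, 0.0567, 0.0881]
eef_rot: [-3.139, 0.001, 1.331]
contact_force: [-4.1, -0.1, -11.5]
grip_width: 0.0145
```

step_arm(increments=[-0.114,0.02,0.03,0,0,-0.109,0.052,0,0,0,-0.103,0.063,0,0,0,-0.095,0.074,0,0,0,-0.087,0.084,0,0,0,-0.077,0.092,0,0,0])

```text
clock: 4.95
position: [0.6278, 0.0288, 0.0878]
eef_rot: [-3.135, 0.004, 1.332]
contact_force: [-35.7, -14.8, 12.1]
grip_width: 0.0148
```

```bash
python3 - <<'E'
from h import *
go(U(Q,knob(0,.079)));go(U(Q,knob(Q[4]/2,.079)))
E
```

```text
t 4.95 rot [-3.135  0.004  1.332] grasp [0.6278 0.0288 0.0818] tool-mm [-7.5 28.7  2.6] shares [-0.187  0.717  0.065] F [-35.7 -14.8  12.1] w 0.0148
t 4.95 rot [-3.135  0.004  1.332] grasp [0.6278 0.0288 0.0818] tool-mm [1.5 1.7 2.8] shares [0.036 0.042 0.069] F [-35.7 -14.8  12.1] w 0.0148
```

step_arm(increments=[-0.032,-0.044,0,0,0,-0.067,0.1,0,0,0,-0.056,0.107,0,0,0,-0.044,0.112,0,0,0])

```text
clock: 5.35
position: [0.6383, 0.0184, 0.0878]
eef_rot: [-3.139, 0.003, 1.331]
contact_force: [-8.0, -6.3, -3.1]
grip_width: 0.0147
```

step_arm(increments=[-0.034,0.11,0,0,0,-0.02,0.115,0,0,0,-0.006,0.11,0,0,0,0,0.03,0,0,0])

```text
clock: 5.75
position: [0.653, 0.0138, 0.0879]
eef_rot: [-3.141, 0.0, 1.331]
contact_force: [-7.5, -0.1, -0.9]
grip_width: 0.0149
```

```bash
python3 - <<'E'
from h import *
go(U(Q,knob(0,.079)))
E
```

```text
t 5.75 rot [-3.141  0.     1.331] grasp [0.653  0.0138 0.0819] tool-mm [1.1 0.6 2.9] shares [0.028 0.015 0.072] F [-7.5 -0.1 -0.9] w 0.0149
```

step_arm(increments=[0,0.025,0,0,0,0,0.025,0,0,0,0,0,0,0,0])

```text
clock: 6.05
position: [0.6543, 0.0137, 0.0878]
eef_rot: [-3.14, 0.0, 1.332]
contact_force: [-11.0, 0.2, -0.8]
grip_width: 0.0147
```

step_arm(increments=[0,0.04,0,0,0,0,0.03,0,0,0,0,0,0,0,0])

```text
clock: 6.35
position: [0.6549, 0.0134, 0.0877]
eef_rot: [-3.135, 0.001, 1.332]
contact_force: [-33.0, 3.3, 13.3]
grip_width: 0.0145
```

step_arm(increments=[0,0,0,0,0.4,0,0,0,0,0.4,0,0,-0.6,0,0.4,0,0,-0.9,0,0.4,0,0,-0.9,0,0.4,0,0,-0.9,0,0.4,0,0,-0.5,0,0.35,0,0,0,0,0.35])

```text
clock: 7.15
position: [0.6589, 0.0128, 0.2438]
eef_rot: [3.135, -0.001, 1.331]
contact_force: [-0.0, -0.1, 0.5]
grip_width: 0.0297
```

```bash
python3 - <<'E'
from h import *
import cv2
go(U(Q,barpt(0)))
im=cams.capture('wrist');c=cams.calibration('wrist')
for n,p in dict(home=knob(0),orig=[0,.215,.05],tip=knob(0,.045,.079),barL=barpt(0,.05),barR=barpt(0,-.05)).items(): print(n,proj('wrist',U(Q,p),c).round(1))
cv2.imwrite('pics/w2.png',im)
E
```

```text
t 7.15 rot [ 3.135e+00 -1.000e-03  1.331e+00] grasp [0.659  0.0128 0.2378] tool-mm [-169.7 -131.1  132.8] shares [-4.241 -3.277  3.319] F [-0.  -0.1  0.5] w 0.0297
home [271.2 197.7]
orig [271.5 133.5]
tip [272.1 223.9]
barL [119.5 345.9]
barR [136.5 436.4]
```

View pics/w2.png

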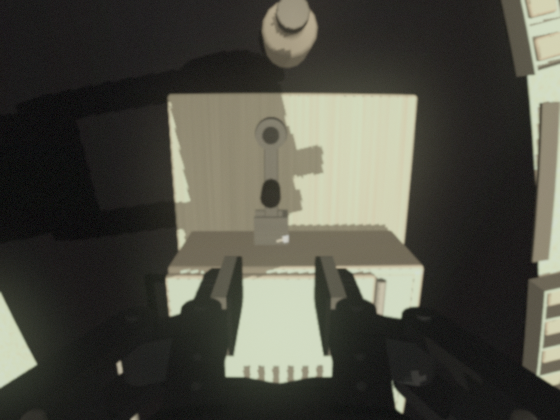

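The wrist view shows the hook arm pointing straight at the housing. The knob is at (270,192), about as predicted for home, and the tip is in the catch at (271,225). I'll move on to the flap.

step_arm(increments=[-0.707,-0.546,0,0,0.35,-0.707,-0.546,0,0,0.35,-0.707,-0.546,0,0,0.35,-0.707,-0.546,0,0,0.35,-0.707,-0.546,0,0,0.35,-0.707,-0.546,0,0,0.35,0,0,0.8,0,0.35,0,0,0.5,0,0.35,0,0,0,0,0.35])

```text
clock: 8.1
position: [0.4888, -0.1206, 0.1845]
eef_rot: [-3.137, -0.001, 1.331]
contact_force: [0.0, 0.8, -0.0]
grip_width: 0.0299
```

```bash
python3 - <<'E'
from h import *
import cv2
go(U(Q,barpt(0)))
im=cams.capture('wrist');c=cams.calibration('wrist')
for n,p in dict(barL=barpt(0,.05),bar=barpt(0),flap=[-.08,.116,.108]).items(): print(n,proj('wrist',U(Q,p),c).round(1))
cv2.imwrite('pics/w3.png',im)
E
```

```text
t 8.1 rot [-3.137e+00 -1.000e-03  1.331e+00] grasp [ 0.4888 -0.1206  0.1785] tool-mm [ 0.4  3.8 74.5] shares [0.009 0.096 1.863] F [ 0.   0.8 -0. ] w 0.0299
barL [284.  140.2]
bar [283.8 229.6]
flap [376.3   6.5]
```

View pics/w3.png

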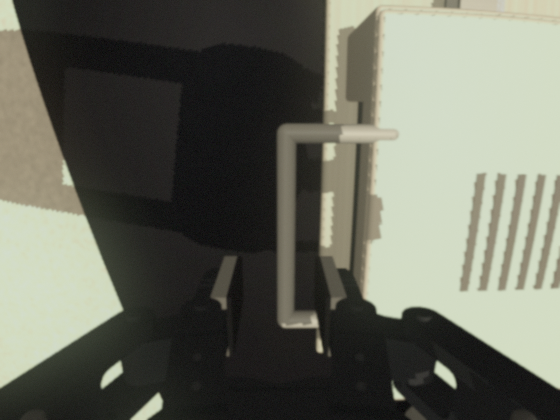

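The bar shows at u≈286 (predicted 284), with its ends at v≈133 and 318. It is nearly centred, so I'll shift y by about 4.4 mm, descend and grip.

step_arm(increments=[0,0.11,0.4,0,0.35,0,0,0.5,0,0.35,0,0,0.5,0,0.35,0,0,0.3,0,0.35,0,0,0,0,0.35,0,0,0,0,0,0,0,0,0,0,0,0,0,0,0,0,0,0,0,0], grip_force=60)

```text
clock: 9.05
position: [0.4927, -0.1214, 0.1205]
eef_rot: [-3.138, 0.0, 1.332]
contact_force: [-24.1, 5.6, 14.5]
grip_width: 0.0072
```

```bash
python3 - <<'E'
from h import *
go(U(Q,barpt(0)))
R=Ro.from_euler('xyz',[np.pi,0,1.333]).as_matrix()
H=np.linspace(0,.66,14);P=np.array([U(Q,barpt(h)) for h in H])
print((np.diff(P,axis=0)@R/.04).round(3).tolist())
E
```

```text
t 9.05 rot [-3.138  0.     1.332] grasp [ 0.4927 -0.1214  0.1145] tool-mm [ 0.3 -0.4 10.5] shares [ 0.007 -0.011  0.264] F [-24.1   5.6  14.5] w 0.0072
[[-0.0, 0.007, -0.266], [-0.0, 0.02, -0.266], [-0.0, 0.034, -0.264], [-0.0, 0.047, -0.262], [-0.0, 0.06, -0.26], [-0.0, 0.073, -0.256], [-0.0, 0.086, -0.252], [-0.0, 0.099, -0.247], [-0.0, 0.111, -0.242], [-0.0, 0.124, -0.236], [-0.0, 0.135, -0.23], [-0.0, 0.147, -0.222], [-0.0, 0.158, -0.215]]
```

step_arm(increments=[0,-0.02,0,0,0.3,0,0,0,0,0.3,0,0,0.12,0,0.3,0,0,0,0,0.3,0,0,0,0,0,0,0,0,0,0,0,0,0,0,0,0,0,0,0,0])

```text
clock: 9.85
position: [0.4926, -0.1215, 0.1147]
eef_rot: [-3.139, 0.0, 1.331]
contact_force: [-13.7, 3.2, 9.6]
grip_width: 0.0077
```

step_arm(increments=[0,0,-0.25,0,0,0,0.01,-0.266,0,0,0,0.034,-0.264,0,0,0,0.047,-0.262,0,0,0,0.06,-0.26,0,0,0,0,0,0,0])

```text
clock: 10.45
position: [0.499, -0.123, 0.1682]
eef_rot: [-3.14, 0.0, 1.332]
contact_force: [-11.6, 1.9, 0.4]
grip_width: 0.0076
```

```bash
python3 - <<'E'
from h import *
go(U(Q,barpt(.254)))
E
```

```text
t 10.45 rot [-3.14   0.     1.332] grasp [ 0.4989 -0.123   0.1622] tool-mm [ 0.3 -0.1  5.4] shares [ 0.008 -0.004  0.136] F [-11.6   1.9   0.4] w 0.0076
```

step_arm(increments=[0,0.07,-0.256,0,0,0,0.086,-0.252,0,0,0,0.099,-0.247,0,0,0,0.111,-0.242,0,0,0,0.124,-0.236,0,0,0,0.135,-0.23,0,0,0,0.147,-0.222,0,0,0,0.158,-0.215,0,0,0,0,0,0,0])

```text
clock: 11.35
position: [0.5348, -0.1317, 0.2453]
eef_rot: [-3.14, 0.0, 1.331]
contact_force: [-27.6, 6.4, 18.9]
grip_width: 0.0072
```

```bash
python3 - <<'E'
from h import *
import cv2
go(U(Q,barpt(.66)));go(U(Q,barpt(.685)))
a=cams.capture('side');b=cams.capture('top');cv2.imwrite('pics/s1f.png',a);cv2.imwrite('pics/t1f.png',b)
for n in('side','top'): print(n,[proj(n,U(Q,barpt(t,y,r))).round(1).tolist() for t,y,r in((.66,.055,.21),(.66,-.055,.21),(.66,-.116,.165),(.685,-.14,.205))])
cv2.imwrite('pics/s1.png',cv2.resize(a[150:300,240:400],None,fx=5,fy=4*1.25,interpolation=cv2.INTER_CUBIC)[:600])
cv2.imwrite('pics/s1.png',cv2.resize(a[160:280,250:400],None,fx=5,fy=5,interpolation=cv2.INTER_CUBIC))
E
```

```text
t 11.35 rot [-3.14   0.     1.331] grasp [ 0.5348 -0.1317  0.2393] tool-mm [0.4 0.3 6.6] shares [0.009 0.009 0.165] F [-27.6   6.4  18.9] w 0.0072
t 11.35 rot [-3.14   0.     1.331] grasp [ 0.5348 -0.1317  0.2393] tool-mm [0.4 3.6 2.5] shares [0.009 0.09  0.062] F [-27.6   6.4  18.9] w 0.0072
side [[286.2, 165.5], [292.0, 188.6], [312.4, 214.2], [300.8, 209.0]]
top [[318.4, 218.0], [371.8, 230.6], [401.6, 221.4], [414.1, 236.8]]
```

View pics/s1.png

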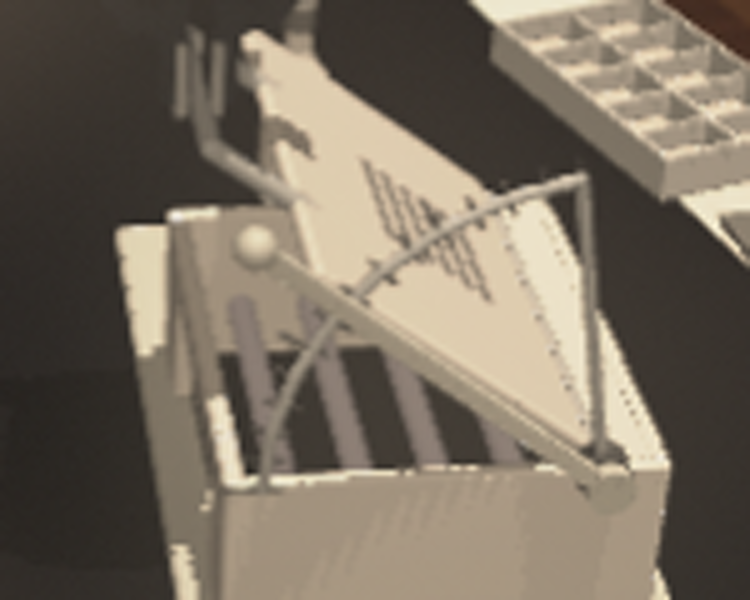

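```bash
python3 - <<'E'
import cv2
b=cv2.imread('pics/t1f.png');cv2.imwrite('pics/t1.png',cv2.resize(b[140:260,290:430],None,fx=5,fy=5,interpolation=cv2.INTER_CUBIC))
E
```

```text
(no output)
```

View pics/t1.png

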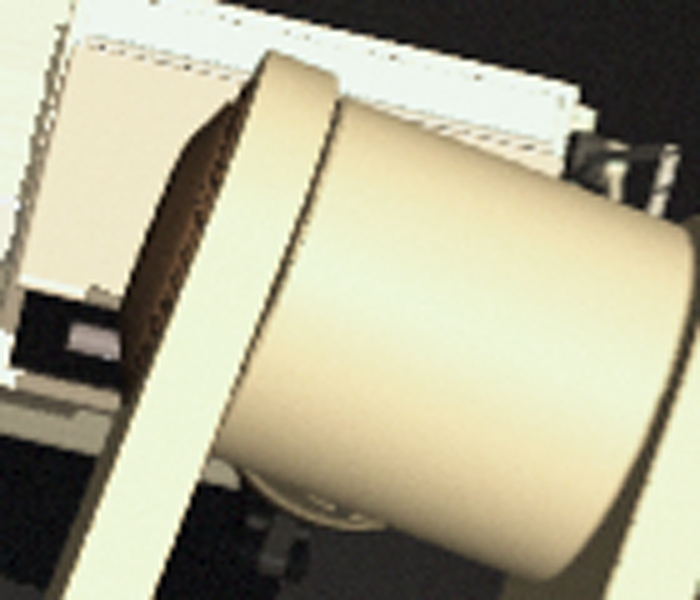

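```bash
cat > fit2.py <<'E'
from fit import D,px,C,U,proj,barpt,least_squares,np
import sys
def fp(a,r,y,n=0): return [.085-r*np.cos(a)+n*np.sin(a),y,.104+r*np.sin(a)+n*np.cos(a)]
O5={'top':(290,140),'side':(250,160)}
E=[('side',208,147,lambda a:fp(a,.21,-.052)),('side',250,38,lambda a:fp(a,.165,.116,.002)),('top',22,284,lambda a:fp(a,.165,.116,-.004))]
px5=lambda d:np.array([(d[1]+.5)/5-.5+O5[d[0]][0],(d[2]+.5)/5-.5+O5[d[0]][1]])
def F(v):
    q,a,sh=v[:5],v[5],{'side':v[6:8],'top':v[8:10]}
    r=[proj(d[0],U(q,d[3](q)),C[d[0]])+sh[d[0]]-px(d) for d in D]+[proj(d[0],U(q,d[3](a)),C[d[0]])+sh[d[0]]-px5(d) for d in E]
    return np.concatenate(r+[v[6:]/1.0])
r=least_squares(F,[.61,-.15,-.24,.69,1.2,.66,0,0,0,0],loss='soft_l1');v=r.x
print(v.round(4));print(F(v).reshape(-1,2)[-5:].round(2).tolist())
cov=np.linalg.inv(r.jac.T@r.jac)*.5;print('sd ptr',cov[3,3]**.5,'flap',cov[5,5]**.5,'diff',(cov[3,3]+cov[5,5]-2*cov[3,5])**.5)
for d in E: print(d[0],(proj(d[0],U(v,d[3](.69)),C[d[0]])-proj(d[0],U(v,d[3](.64)),C[d[0]])).round(2))
E
python3 fit2.py
```

```text
[ 0.6138 -0.1505 -0.2379  0.6847  1.2863]
[[0.3, 0.3], [0.6, 1.0], [-0.7, -0.2], [0.1, 0.0], [-0.1, 0.3], [0.0, -2.4], [-0.1, -0.3], [-0.7, -0.7], [0.5, -0.2], [-0.1, 0.2], [-0.6, -0.5], [1.3, -0.6], [0.3, 0.6], [-0.7, -1.3], [-1.3, 1.3]]
pivot [0.6644 0.0584 0.075 ]
knob [0.6195 0.0563 0.075 ]
knobhome [0.6538 0.0147 0.075 ]
bar [ 0.4923 -0.121   0.104 ]
hinge [ 0.6964 -0.1705  0.104 ]
barend [ 0.5383 -0.1322  0.2368]
catch [ 0.6444 -0.0242  0.05  ]
[ 0.6142 -0.1504 -0.241   0.6864  1.2899  0.6524  0.1816  0.4177  0.187
  0.2634]
[[0.42, -0.2], [-1.38, -2.98], [-1.81, 1.07], [0.18, 0.42], [0.19, 0.26]]
sd ptr 0.007316722975165268 flap 0.008364210332335417 diff 0.010089471699311622
side [ 3.12 -3.5 ]
side [ 2.17 -2.42]
top [ 0.63 -2.7 ]
```

step_arm(increments=[0,0.03,-0.07,0,0,0,0.035,-0.065,0,0,0,0,0,0,0,0,0,0,0,0])

```text
clock: 11.85
position: [0.5376, -0.1324, 0.2494]
eef_rot: [-3.141, 0.0, 1.331]
contact_force: [-11.8, 2.4, 7.5]
grip_width: 0.0076
```

```bash
python3 - <<'E'
from h import *
import cv2
go(U(Q,barpt(.685)))
a=cams.capture('side');cv2.imwrite('pics/s2f.png',a)
cv2.imwrite('pics/s2.png',cv2.resize(a[160:260,270:390],None,fx=6,fy=6,interpolation=cv2.INTER_CUBIC))
E
```

```text
t 11.85 rot [-3.141  0.     1.331] grasp [ 0.5376 -0.1324  0.2434] tool-mm [0.4 0.7 6.5] shares [0.01  0.018 0.163] F [-11.8   2.4   7.5] w 0.0076
```

View pics/s2.png

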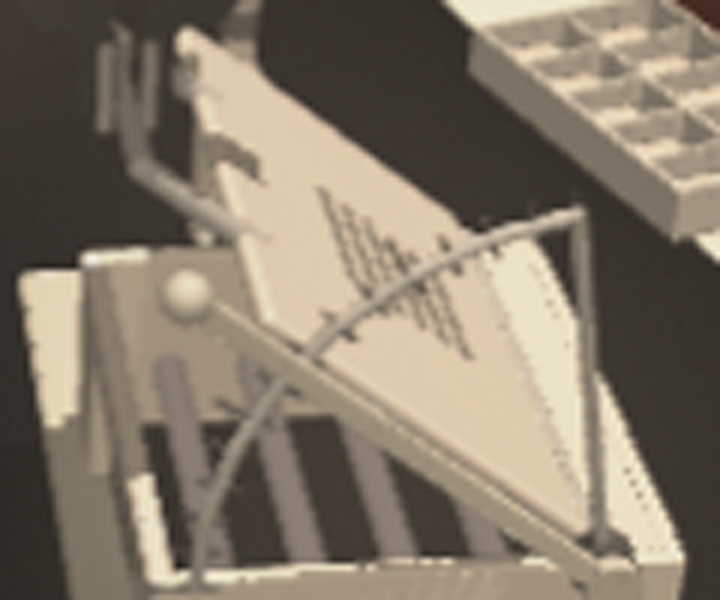

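```bash
python3 - <<'E'
from h import *
q=[.6142,-.1504,-.241];sh=np.array([.18,.42]);c=cams.calibration('side')
fp=lambda a,r,y,n=0:[.085-r*np.cos(a)+n*np.sin(a),y,.104+r*np.sin(a)+n*np.cos(a)]
P=lambda p:proj('side',U(q,p),c)+sh
for a in(.65,.67,.69,.71):
    e0,e1=P(fp(a,.165,-.116,.004)),P(fp(a,.02,-.116,.004));t0,t1=P(fp(a,.205,-.14)),P(fp(a,0,-.14))
    print(a,'bar',P(fp(a,.21,-.053)).round(1),'corner',e0.round(1),'ball',t0.round(1),'slopes',((e1-e0)[1]/(e1-e0)[0]).round(3),((t1-t0)[1]/(t1-t0)[0]).round(3),'far',P(fp(a,.165,.116,0)).round(1))
E
```

```text
0.65 bar [291.5 189.2] corner [313.3 213.7] ball [298.6 211.8] slopes 0.635 0.627 far [297.6 164.9]
0.67 bar [292.8 187.8] corner [314.4 212.6] ball [300.  210.4] slopes 0.667 0.658 far [298.4 164. ]
0.69 bar [294.  186.4] corner [315.5 211.5] ball [301.3 209. ] slopes 0.7 0.691 far [299.3 163. ]
0.71 bar [295.3 185. ] corner [316.6 210.5] ball [302.7 207.6] slopes 0.734 0.725 far [300.2 162. ]
```

```bash
python3 - <<'E'
from station import cams
import cv2,numpy as np
a=np.mean([cams.capture('side').astype(float) for _ in range(10)],0)
np.save('avg.npy',a);b=np.clip(a*1.2,0,255).astype(np.uint8)[198:258,300:376]
cv2.imwrite('pics/s3.png',cv2.resize(b,None,fx=10,fy=10,interpolation=cv2.INTER_CUBIC))
g=a.mean(2)
for u in(325,335,345,355): print(u,[(v,int(g[v,u])) for v in range(int(214+.655*(u-313)),int(214+.655*(u-313))+20)])
E
```

```text
325 [(221, 162), (222, 145), (223, 170), (224, 159), (225, 143), (226, 139), (227, 137), (228, 135), (229, 91), (230, 62), (231, 59), (232, 58), (233, 59), (234, 59), (235, 59), (236, 59), (237, 59), (238, 59), (239, 59), (240, 59)]
335 [(228, 156), (229, 134), (230, 153), (231, 144), (232, 140), (233, 140), (234, 137), (235, 127), (236, 80), (237, 65), (238, 68), (239, 86), (240, 97), (241, 100), (242, 119), (243, 124), (244, 126), (245, 127), (246, 128), (247, 128)]
345 [(234, 178), (235, 148), (236, 140), (237, 179), (238, 150), (239, 140), (240, 140), (241, 142), (242, 121), (243, 89), (244, 72), (245, 61), (246, 59), (247, 59), (248, 59), (249, 59), (250, 59), (251, 59), (252, 61), (253, 158)]
355 [(241, 170), (242, 136), (243, 145), (244, 179), (245, 149), (246, 141), (247, 137), (248, 148), (249, 123), (250, 70), (251, 64), (252, 99), (253, 126), (254, 150), (255, 146), (256, 144), (257, 144), (258, 144), (259, 144), (260, 143)]
```

View pics/s3.png

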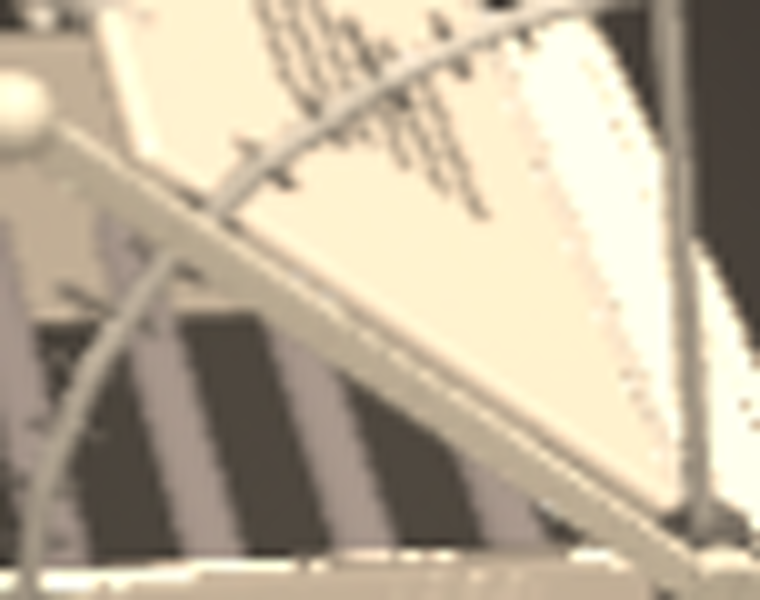

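```bash
python3 - <<'E'
from h import *
from scipy.ndimage import map_coordinates
g=np.load('avg.npy').mean(2);n=np.array([-.56,.83])/np.hypot(.56,.83)
S=np.arange(-8,12,.1);L=[];M=[];K=[]
for u in np.arange(326,364,.5):
    p=np.array([u,213.5+.665*(u-315)]);xy=p[:,None]+n[:,None]*S
    f=map_coordinates(g,[xy[1],xy[0]],order=3);d=np.gradient(f)
    i=np.argmin(np.where(abs(S)<3,d,0)); # flap face -> dark side
    L.append(xy[:,i]); w=(S>S[i])&(S<S[i]+4);j=np.argmax(np.where(w,f,0));M.append(xy[:,j])
    w=(S>S[j]+2);k=np.argmin(np.where(w,d,0));K.append(xy[:,k])
def ln(X):
    X=np.array(X);k=np.ones(len(X),bool)
    for _ in range(8):
        c=np.polyfit(X[k,0],X[k,1],1);r=X[:,1]-np.polyval(c,X[:,0]);k=abs(r)<max(.25,1.5*np.median(abs(r[k])))
    return c.round(4),np.polyval(c,345).round(2),k.sum(),r[k].std().round(2)
for n_,X in(('flap edge',L),('ptr highlight',M),('ptr lower',K)):print(n_,*ln(X))
q=[.6142,-.1504,-.241];c=cams.calibration('side')
fp=lambda a,r,y,n=0:[.085-r*np.cos(a)+n*np.sin(a),y,.104+r*np.sin(a)+n*np.cos(a)]
P=lambda p:proj('side',U(q,p),c)
for a in(.66,.67,.68,.69,.7):
    o=[]
    for y,nn in((-.116,.004),(-.145,.004),(-.145,-.004)):
        A=np.array([P(fp(a,r,y,nn)) for r in np.linspace(.03,.13,9)]);cc=np.polyfit(A[:,0],A[:,1],1);o+=[cc[0].round(4),np.polyval(cc,345).round(2)]
    print(a,o)
E
```

```text
flap edge [ 0.6879 -2.8705] 234.47 64 0.13
ptr highlight [0.6831 1.342 ] 237.0 68 0.1
ptr lower [0.6789 8.0344] 242.25 39 0.12
0.66 [np.float64(0.6508), np.float64(233.12), np.float64(0.6437), np.float64(239.09), np.float64(0.6386), np.float64(243.33)]
0.67 [np.float64(0.6669), np.float64(232.72), np.float64(0.6597), np.float64(238.63), np.float64(0.6545), np.float64(242.92)]
0.68 [np.float64(0.6832), np.float64(232.31), np.float64(0.6761), np.float64(238.17), np.float64(0.6707), np.float64(242.5)]
0.69 [np.float64(0.7), np.float64(231.89), np.float64(0.6927), np.float64(237.69), np.float64(0.6872), np.float64(242.08)]
0.7 [np.float64(0.717), np.float64(231.46), np.float64(0.7098), np.float64(237.21), np.float64(0.7041), np.float64(241.64)]
```

Line slopes give flap ≈0.683 and pointer ≈0.684–0.685, so they agree within a few mrad. I'll take one last look at the whole scene before handing in.

```bash
python3 - <<'E'
from station import cams,monitor
import cv2
cv2.imwrite('pics/end.png',cams.capture('top')[110:300,190:480]);o=monitor.get_obs();print(o['clock'],o['contact_force'].round(1),o['grip_width'])
E
```

```text
12.45 [-12.    2.4   6.9] 0.007592785582298147
```

View pics/end.png

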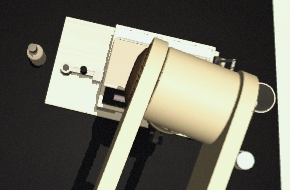

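The hook is home, with its knob at (83,70) in line with the post and catch. The lotion bottle and jar are where they were. The tumbler is partly hidden by the arm, but its visible edge is in place.

```bash
python3 -c "
from station import job;print(job.job_done())"
```

```text
the job is handed in; nothing more can be done
None
```

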